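Set the indexing table to the red line

TASK

Set the woodturner's indexing table for the next cut: push its dial round by the brass pegs with a fingertip or the outside of the fingers until the white mark on the dial lines up with the red line on the scale ring, and leave it there. Either direction will do; push gently (under 25 N) and do not pinch, grip or lean on the dial or the blank on it, and leave the jar, the bobbin and the offcut where they are.

Things in the scene. Friction and masses are not known exactly. Their poses are not given: they have to be found in the camera images.
- board: fixed plywood board on the bench, 360 x 560 x 12 mm; origin at the centre of its underside, x along the 360 mm side, y along the 560 mm side
- index_table: fixed indexing table: round green foot, 224 mm across, with a white scale ring (radius 109 mm, top 40 mm above the origin; a line every 15 degrees, all black but one red). Origin at the centre of its underside, on the dial's vertical axis, 12 mm above the bench; +x points along the red line. On it turns the dial, a dark steel disc, radius 86 mm, face 44 mm above this origin
- blank_top (a point): top centre of the light wooden turned blank (radius 24 mm) that is fast in a bright steel chuck (radius 32 mm, 8 mm high) in the middle of the dial and turns with it; 82 mm above the index_table origin, on the dial's axis
- red_line (a point): inner end of the red target line on the scale ring (line 6 mm wide, 21 mm long, radial): 87 mm from the axis, at the height of the dial's face
- dial_mark (a point): outer end of the white index mark on the dial (6 mm wide, 42 mm long, radial): 87 mm from the axis, at the height of the dial's face; it coincides with red_line when the two are lined up
- dial (a joint): angle of the dial (rad), 0 when the white mark lines up with the red line, growing counter-clockwise seen from above; whole turns more or less (2 pi) are the same setting. It turns freely both ways for more than a turn against a light steady friction (0.15 N m, some 2.5 N at a peg) and stays where it is left
- peg0 (a point): brass drive peg standing on the dial, 45 degrees counter-clockwise (seen from above) from the white mark, 62 mm from the axis; 14 mm in diameter, 30 mm tall above the dial's face; this point is the centre of its top
- peg1 (a point): brass drive peg standing on the dial, 135 degrees counter-clockwise (seen from above) from the white mark, 62 mm from the axis; 14 mm in diameter, 30 mm tall above the dial's face; this point is the centre of its top
- peg2 (a point): brass drive peg standing on the dial, 225 degrees counter-clockwise (seen from above) from the white mark, 62 mm from the axis; 14 mm in diameter, 30 mm tall above the dial's face; this point is the centre of its top
- peg3 (a point): brass drive peg standing on the dial, 315 degrees counter-clockwise (seen from above) from the white mark, 62 mm from the axis; 14 mm in diameter, 30 mm tall above the dial's face; this point is the centre of its top
- wax_jar: loose amber glass jar with a brass-coloured cap, 52 mm across, 55 mm tall, standing on the board on the +y side of the table; origin at the centre of its underside
- bobbin: loose wooden bobbin standing on the board on the +y side of the table, 44 mm across, 50 mm tall; origin at the centre of its underside
- offcut: loose dark wood offcut lying on the board on the -y side of the table, 90 x 35 x 25 mm (x, y, z); origin at the centre of its underside

How it is judged:
By the outcome, as a careful person would: the job done as asked, in the order asked, and still so for the second after the job is handed in, with the robot touching nothing.
It also fails if it takes over 58 s, if anything falls off the work surface, if the arm or the gripper's body presses on something with over 40 N, if the wrist force passes 120 N, or if a joint passes its speed limit or range.

ROBOT

A 6-joint arm with a two-finger parallel gripper is mounted at the origin on the work surface. World frame = base frame: x ahead of the robot, y to its left, z up, the work surface at z = 0. Lengths are in mm, angles in rad, forces in N, time in s.
With the tool pointing down it reaches from about 425 to 1125 mm from the base axis. Payload 14.9 kg.
Tool frame: the origin (TCP) lies between the finger pads; the fingertips stand 17 mm ahead of it and the grasp point (between the pads) lies 2 mm behind it (tip_extent is the distance from the TCP to the fingertips, in mm); y points along the fingers, x is the direction in which the jaws open and shut, and the axes are right-handed (so a half turn about y gives the same grasp; the last joint's range is limited). The gripper opens to 91 mm and grips with 3 to 60 N. Pads are 32 mm wide; open, the fingers measure 118 mm over their backs; the gripper's body (76 mm by 178 mm) begins 60 mm behind the grasp point.
Start: joints at [1.252, 0.379, 1.734, -0, 1.028, -0.033], TCP at [197.355, 671.617, 230.932] pointing down, gripper open.
Joint ranges: [-2.77, 2.77], [-0.74, 2.19], [0, 2.66], [-1.06, 4.2], [0.31, 2.87], [-3.08, 3.08]. Speed limits (rad/s): [1.89, 1.89, 2.39, 3.14, 3.14, 3.14].

INTERFACE

Orientations are given as a 3x3 rotation matrix whose columns are the frame's x, y, z axes.
In Python, from cell import * gives the robot as it stands.
- The arm moves only by the tool arm_command, never from a script. Its arguments are lists of equal length, an entry for each row: "dp": the shift along the tool's x, y, z in mm, a list of three; "dr": the turn, a rotation vector about the tool's x, y, z in degrees, a list of three. A call has 1 to 20 rows; each row is the pose to reach, as a shift and turn from the pose measured when the call began, along the tool's axes at that moment; what a row does not reach only later rows make up. A row lasts 1/8 s, in which the tool goes at most 62.5 mm and 10.7 degrees, less where a joint would pass 70% of its speed; a pose out of reach is approached as far as the arm can. A call with a gripper value outside its range is refused whole. "grip" is the opening, from 0 (shut) to 1 (fully open), set as the call begins (left out, the last holds). The fingers move at their own pace and stop on an object; the grip force is fixed at half the most. Time passes only in rows, so rows that repeat a pose let the fingers close. It gives the time, the measured TCP pose, the force and the opening at its end, in the units of the state.
- observe(): the state, without advancing time (a new reading comes with each control period).
- read_camera(name): name is "scene" or "top" or "wrist"; returns (picture, depth): 480x640x3 uint8, red, green, blue; 480x640 float32, mm along the optical axis (not along the pixel's ray), 0 where there is no reading.
- camera_info(name): a dict with "fx", "fy", "cx", "cy" (pixels), "rvec" (rotation vector, rad) and "tvec" (3), from world to camera coordinates, as OpenCV has them. Camera axes: x right, y down, z forward; pixel columns grow to the right and rows downward; lengths in mm; the calibration is good to about 2 mm. A picture is of the moment at which its call begins: read the wrist's pose just before it. camera_info takes no time and is no camera call; for the wrist camera it gives the pose at the moment of the call.
- job_done(): hands the job in, once; it reports no verdict.
The state is a dict: "time": time; "joints": joint angles; "qvel": joint speeds; "effort": joint torques, N m; "tool_pos": TCP position; "eef_rot": TCP orientation; "contact_force": force on the tool from outside, world axes, zero at the start; "moment": the same for the moment, N m; "finger_gap": opening from 0.0 (shut) to 1.0 (fully open).
Only numpy, scipy, OpenCV 4.12 (cv2) and the standard library are available. Lean on these libraries where they do the work, as an engineer would, in place of code of your own. Each camera call takes 0.05 s, during which the arm holds its last target.

## Working session

There is one attempt and no reset: what is moved stays moved. The work goes in short steps, Python scripts to look and compute and a tool call to move; the robot and the scene stay as the last step left them, time stands still between calls to the robot, and variables do not carry over. Pictures are saved under pics/ and viewed, and the job is handed in when it is done.

Besides the shell and the picture viewer there is one more tool, called after "Call:" by a JSON object that holds its "api" and its "payload". arm_command: Moves the arm, as the interface text tells. Its arguments: {"type":"object","properties":{"dp":{"type":"array","items":{"type":"array","items":{"type":"number"}}},"dr":{"type":"array","items":{"type":"array","items":{"type":"number"}}},"grip":{"type":"number"}},"required":["dp","dr"]}

```bash
mkdir -p pics; ls
python3 - <<'E'
from cell import *
import cv2
s=observe();print(s)
for n in ["scene","top"]:
    p,d=read_camera(n);cv2.imwrite(f"pics/{n}0.png",p[:,:,::-1]);print(n,camera_info(n))
E
```

```text
pics
{'time': 0.0, 'joints': array([ 1.25170278e+00,  3.79408315e-01,  1.73478032e+00, -1.17793280e-05,
        1.02848418e+00, -3.32945481e-02]), 'qvel': array([ 2.49190797e-04, -3.87987963e-04,  2.15059543e-06,  9.29250522e-05,
        4.21712731e-04,  3.08651999e-04]), 'effort': array([ 2.91295910e-03, -7.63705802e+01, -4.34374022e+01,  6.50749868e-02,
        4.24782035e-02, -1.06132698e-04]), 'tool_pos': array([197.23337461, 671.24802185, 230.28864302]), 'eef_rot': array([[ 2.81918113e-01, -3.29272912e-04, -9.59438414e-01],
       [ 9.59437862e-01, -1.02879920e-03,  2.81918304e-01],
       [-1.07989753e-03, -9.99999417e-01,  2.58797713e-05]]), 'contact_force': array([0.25443736, 0.2762306 , 0.28121777]), 'moment': array([-0.02706273, -0.00013709, -0.02539898]), 'finger_gap': 0.9975809265004577}
scene {'fx': 556.6248406264003, 'fy': 556.6248406264003, 'cx': 319.6999725318422, 'cy': 229.36228955750948, 'rvec': array([ 0.9858831 ,  2.65165536, -0.79205587]), 'tvec': array([ 401.56799695, -248.09069699, 1176.7037816 ])}
top {'fx': 507.60719354802524, 'fy': 507.60719354802524, 'cx': 314.8946064704211, 'cy': 232.70930898535073, 'rvec': array([ 1.89476109, -2.28982432,  0.28196436]), 'tvec': array([124.88029139, 571.80500919, 687.4653961 ])}
```

View pics/scene0.png

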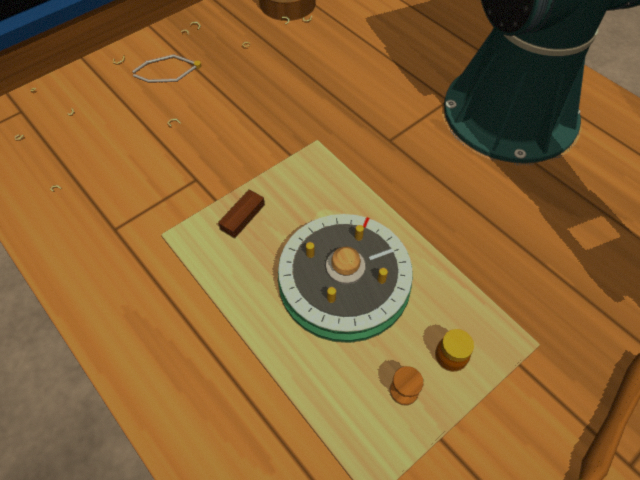

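View pics/top0.png

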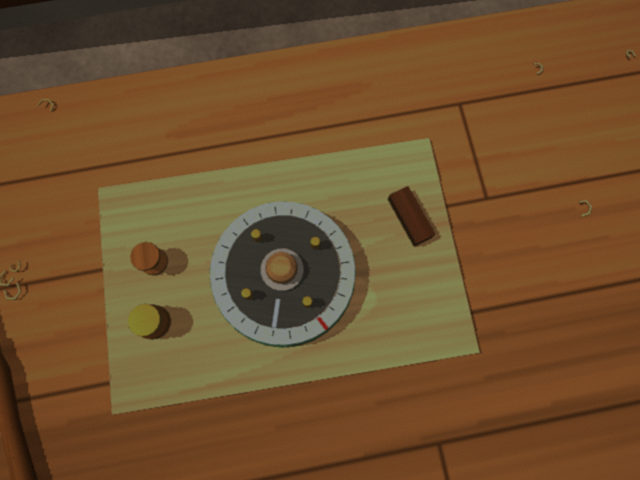

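```bash
cat > h.py <<'E'
from cell import *
import cv2, numpy as np
def ray(n,uv,z,ci=None):
    c=ci or camera_info(n);R=cv2.Rodrigues(np.array(c['rvec']))[0];t=np.array(c['tvec'])
    uv=np.atleast_2d(np.array(uv,float))
    d=np.c_[(uv[:,0]-c['cx'])/c['fx'],(uv[:,1]-c['cy'])/c['fy'],np.ones(len(uv))]@R
    o=-R.T@t
    return o+d*((z-o[2])/d[:,2])[:,None]
def blobs(m,amin=15):
    n,l,s,c=cv2.connectedComponentsWithStats(m.astype(np.uint8))
    return [(s[i,4],c[i],l==i) for i in range(1,n) if s[i,4]>=amin]
def measure(n,p=None,roi=None,verbose=True):
    if p is None: p,_=read_camera(n)
    hsv=cv2.cvtColor(p,cv2.COLOR_RGB2HSV);H,S,V=[hsv[:,:,i].astype(int) for i in range(3)]
    out={}
    red=((H<6)|(H>174))&(S>170)&(V>110)
    out['red']=[(b[0],b[1].round(1),b[2]) for b in blobs(red,8)]
    brass=(H>20)&(H<30)&(S>190)&(V>90)
    out['brass']=[(b[0],b[1].round(1),b[2]) for b in blobs(brass,15)]
    white=(S<60)&(V>110)
    out['white']=[(b[0],b[1].round(1),b[2]) for b in blobs(white,20)]
    return p,out
E
python3 - <<'E'
from h import *
for n in ["scene","top"]:
    p=cv2.imread(f"pics/{n}0.png")[:,:,::-1].copy()
    p,o=measure(n,p)
    for k,z in (('red',52),('brass',86),('white',56)):
        for a,c,m in o[k]: print(n,k,a,c,ray(n,c,z)[0].round(1))
p=cv2.imread("pics/top0.png")[:,:,::-1]
for u,v in [(256,234),(315,241),(322,324),(275,315),(240,213),(147,320),(240,260)]: print(p[v,u], end=' ')
cv2.imwrite("pics/topz.png",cv2.resize(cv2.imread("pics/top0.png")[190:360,190:400],None,fx=3.5,fy=3.5,interpolation=cv2.INTER_CUBIC))
E
```

```text
scene red 21 [365.8 221.5] [450.3  28.   52. ]
scene brass 26 [197.   63.1] [ 460.4 -462.7   86. ]
scene brass 40 [359.2 228.8] [486.2  46.5  86. ]
scene brass 50 [309.6 246.1] [569.1  19.   86. ]
scene brass 52 [382.8 272.1] [513.5 129.4  86. ]
scene brass 54 [331.3 291.3] [596.3 102.1  86. ]
scene brass 712 [457.7 343.9] [514.4 284.1  86. ]
scene white 95 [161.9  60.7] [ 496.5 -550.7   56. ]
scene white 84 [163.7  77.4] [ 521.3 -504.    56. ]
scene white 30 [450.  103.9] [129.8 -66.6  56. ]
scene white 27 [519.4 153.2] [128.7 105.   56. ]
scene white 4730 [345.4 276.7] [551.1  86.3  56. ]
scene white 380 [346.  272.4] [545.1  81.1  56. ]
top red 36 [322.4 323. ] [453.6  29.5  52. ]
top white 5610 [280.1 274.6] [535.1  78.   56. ]
top white 311 [274.6 272.6] [539.6  85.6  56. ]
[128 110  41] [129 110  42] [128  33  26] [129 135 138] [126 115  69] [126 113  38] [52 50 41]
```

View pics/topz.png

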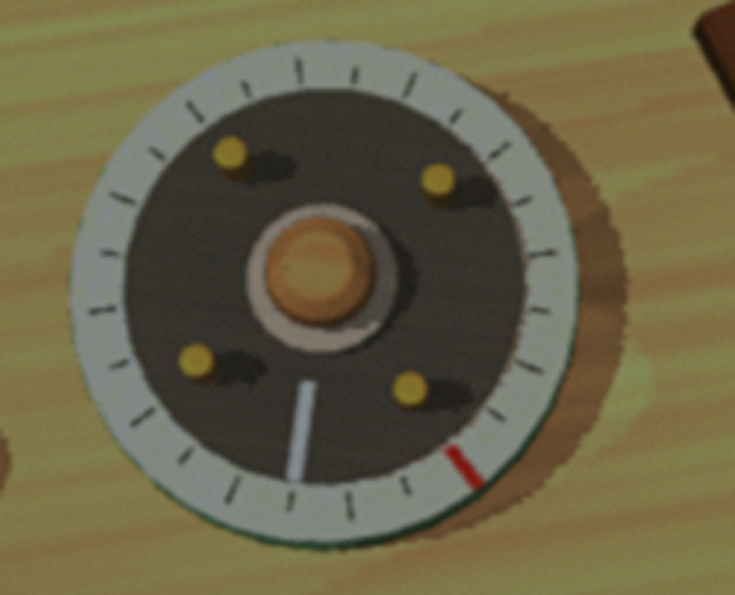

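```bash
cat >> h.py <<'E'
C0=np.array([540,74.])
def dialfit(n,p,verbose=True):
    """rectify: get points by casting mask pixels on planes"""
    hsv=cv2.cvtColor(p,cv2.COLOR_RGB2HSV);H,S,V=[hsv[:,:,i].astype(int) for i in range(3)]
    vv,uu=np.mgrid[0:480,0:640]
    X56=ray(n,np.c_[uu.ravel(),vv.ravel()],56)[:,:2].reshape(480,640,2)
    X52=ray(n,np.c_[uu.ravel(),vv.ravel()],52)[:,:2].reshape(480,640,2)
    X86=ray(n,np.c_[uu.ravel(),vv.ravel()],86)[:,:2].reshape(480,640,2)
    br=(H>18)&(H<32)&(S>150)&(V>80)&(np.linalg.norm(X86-C0,axis=2)<90)
    cs=[b for b in blobs(br,12)]
    P=np.array([ray(n,b[1],86)[0,:2] for b in cs if 35<np.linalg.norm(ray(n,b[1],86)[0,:2]-C0)<85]).reshape(-1,2)
    # ring outer fit on white ring: centre from dark disc boundary
    dark=(V<75)&(S<90)&(np.linalg.norm(X56-C0,axis=2)<110)
    white=(S<70)&(V>95)
    return H,S,V,X56,X52,X86,P,white
def angles(n,p):
    H,S,V,X56,X52,X86,P,white=dialfit(n,p)
    w=white&(np.linalg.norm(X52-C0,axis=2)<125)
    bl=max(blobs(w,20),key=lambda b:b[0])
    cnt=max(cv2.findContours(bl[2].astype(np.uint8),cv2.RETR_EXTERNAL,cv2.CHAIN_APPROX_NONE)[0],key=len)[:,0,:]
    q=np.array([X52[v,u] for u,v in cnt])
    A=np.c_[2*q,np.ones(len(q))]
    for _ in range(3):
        s=np.linalg.lstsq(A,(q**2).sum(1),rcond=None)[0];c=s[:2];r=np.sqrt(s[2]+c@c)
        e=abs(np.linalg.norm(q-c,axis=1)-r);k=e<max(1.5,np.median(e)*2);q=q[k];A=A[k]
    red=((H<9)|(H>171))&(S>130)&(V>60)
    rr=np.linalg.norm(X52-c,axis=2);red&=(rr>82)&(rr<114)
    xr=X52[red].mean(0)-c; ar=np.arctan2(xr[1],xr[0])
    r5=np.linalg.norm(X56-c,axis=2);mk=white&(r5>50)&(r5<80)
    m=max(blobs(mk,10),key=lambda b:b[0]);xm=X56[m[2]].mean(0)-c;am=np.arctan2(xm[1],xm[0])
    print(n,'centre',c.round(1),'r',r.round(1),'red',red.sum(),np.degrees(ar).round(2),np.linalg.norm(xr).round(1),'mark',m[0],np.degrees(am).round(2),np.linalg.norm(xm).round(1),'dial deg',np.degrees((am-ar+np.pi)%(2*np.pi)-np.pi).round(2))
    for x in P: y=x-c;print('  peg',x.round(1),np.linalg.norm(y).round(1),np.degrees(np.arctan2(y[1],y[0])-am).round(1)%360)
    return c,ar,am
E
python3 - <<'E'
from h import *
for n in ["scene","top"]:
    angles(n,cv2.imread(f"pics/{n}0.png")[:,:,::-1].copy())
for n,uvs in dict(top=[(147,320),(146,251),(411,216)],scene=[(457,344),(408,378),(242,213)]).items():
    for uv,z in zip(uvs,(67,62,37)): print(n,ray(n,uv,z)[0].round(0))
E
```

```text
scene centre [540.1  72.9] r 99.2 red 31 -153.38 99.6 mark 79 162.34 64.9 dial deg -44.28
  peg [490.9  51.2] 53.8 41.5
  peg [572.7  23.8] 58.9 141.2
  peg [517.4 132.8] 64.1 308.5
  peg [599.5 105.6] 67.8 226.5
top centre [542.5  74.2] r 99.2 red 47 -153.48 99.9 mark 93 162.08 64.9 dial deg -44.44
  peg [596.7 101.9] 60.9 225.0
  peg [569.3  18.7] 61.7 133.7
  peg [513.4 129.2] 62.1 315.8
  peg [486.1  46.2] 63.0 44.39999999999998
top [504. 277.  67.]
top [607. 269.  62.]
top [ 592. -140.   37.]
scene [507. 281.  67.]
scene [596. 269.  62.]
scene [ 596. -135.   37.]
```

```bash
cat >> h.py <<'E'
from scipy.spatial.transform import Rotation as Rn
C=np.array([541.7,73.8])
def rel(pos,head,s=None):
    s=s or observe();R=s['eef_rot'];h=np.radians(head)
    x=[np.cos(h),np.sin(h),0];y=[0,0,-1];T=np.c_[x,y,np.cross(x,y)]
    return (R.T@(np.array(pos)-s['tool_pos'])).round(1),np.degrees(Rn.from_matrix(R.T@T).as_rotvec()).round(1)
def push(pegang,gap,z=81,r=62):
    """tool pose behind a peg at pegang (world deg), gap mm between finger back and peg"""
    a=np.radians(pegang);u=np.array([np.cos(a),np.sin(a)]);t=np.array([-u[1],u[0]])
    p=C+r*u-(13.5+7+gap)*t
    return [*p,z],pegang-90
E
python3 - <<'E'
from h import *
for z in (200,81): 
    p,h=push(117.2,10,z);print(np.round(p,1),h,rel(p,h))
E
```

```text
[540.5 142.9 200. ] 27.200000000000003 (array([-410.2,   30.7, -478.3]), array([ 0. , 46.4, -0.1]))
[540.5 142.9  81. ] 27.200000000000003 (array([-410. ,  149.7, -478.3]), array([ 0. , 46.4, -0.1]))
```

Call:
{"api": "arm_command", "payload": {"dp": [[-25,2,-30],[-55,4,-64],[-85,6,-98],[-115,8,-133],[-145,10,-168],[-175,13,-203],[-205,15,-238],[-235,18,-273],[-265,20,-308],[-295,22,-343],[-325,24,-378],[-355,26,-413],[-382,28,-445],[-402,30,-468],[-410,31,-478],[-410,31,-478],[-410,31,-478],[-410,31,-478]], "dr": [[0,3,0],[0,6,0],[0,10,0],[0,14,0],[0,18,0],[0,22,0],[0,26,0],[0,30,0],[0,34,0],[0,37,0],[0,40,0],[0,42,0],[0,44,0],[0,46,0],[0,46.4,0],[0,46.4,0],[0,46.4,0],[0,46.4,0]], "grip": 0}}

```text
time: 2.35
tool_pos: [539.9, 143.9, 199.8]
eef_rot: [[0.889, -0.0, -0.459], [0.459, -0.001, 0.889], [-0.001, -1.0, -0.001]]
contact_force: [0.1, -0.3, 0.8]
finger_gap: 0.006
```

Run:
```python
from h import *
s=observe();print(s['time'],s['tool_pos'],s['contact_force'],s['finger_gap'])
for n in ["wrist","top"]:
    p,d=read_camera(n);cv2.imwrite(f"pics/{n}1.png",p[:,:,::-1])
for z in (150,81): 
    p,h=push(117.2,10,z);print(np.round(p,1),h,rel(p,h))
```

```text
2.35 [539.85831956 143.90002816 199.81083451] [ 0.08257141 -0.25510544  0.7902469 ] 0.005872377221757396
[540.5 142.9 150. ] 27.200000000000003 (array([ 0.1, 49.8, -0.9]), array([ 0. ,  0.1, -0. ]))
[540.5 142.9  81. ] 27.200000000000003 (array([ 1.000e-01,  1.188e+02, -9.000e-01]), array([ 0. ,  0.1, -0. ]))
```

View pics/wrist1.png

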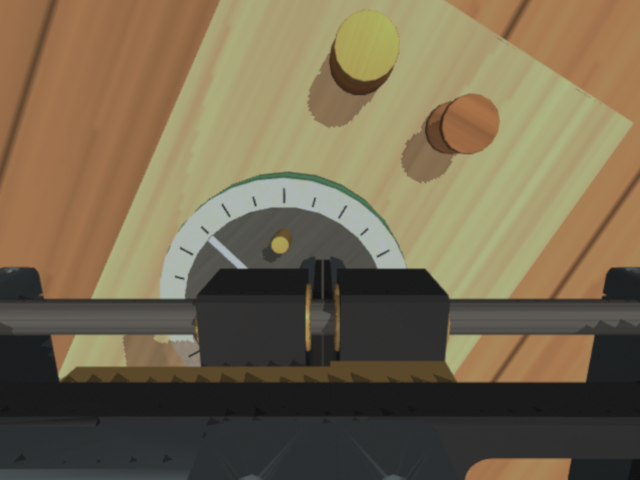

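View pics/top1.png

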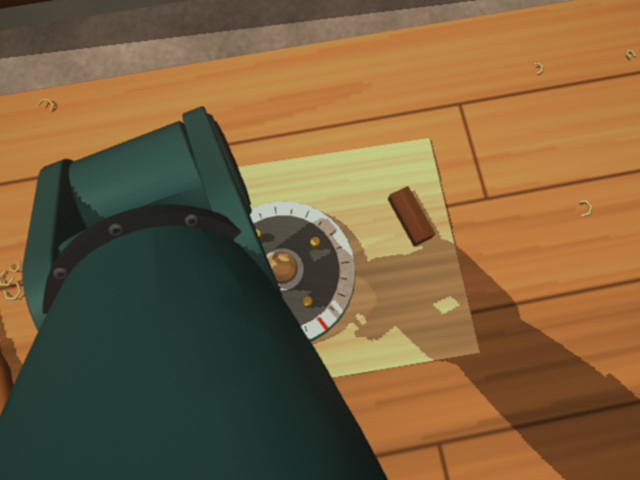

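Run:
```python
from h import *
s=observe();_,d=read_camera("wrist");c=camera_info("wrist");R=cv2.Rodrigues(c['rvec'])[0];o=-R.T@c['tvec']
print("cam",(s['eef_rot'].T@(o-s['tool_pos'])).round(0))
for v in (263,270,280,288,300,315,330,350,370):
    r=[]
    for u in (205,240,290,312,322,330,345,400,440):
        z=d[v,u];X=R.T@(np.array([(u-c['cx'])/c['fx']*z,(v-c['cy'])/c['fy']*z,z])-c['tvec'])
        r.append(tuple((s['eef_rot'].T@(X-s['tool_pos'])).round(0).astype(int)))
    print(v,r)
z=91
print(ray('wrist',(280,244),86)[0])
```

```text
cam [   0. -154.   66.]
263 [(np.int64(-97), np.int64(144), np.int64(-24)), (np.int64(-68), np.int64(142), np.int64(-24)), (np.int64(-27), np.int64(143), np.int64(-24)), (np.int64(-4), np.int64(5), np.int64(18)), (np.int64(0), np.int64(144), np.int64(-24)), (np.int64(4), np.int64(13), np.int64(15)), (np.int64(19), np.int64(144), np.int64(-24)), (np.int64(66), np.int64(148), np.int64(-26)), (np.int64(113), np.int64(187), np.int64(-37))]
270 [(np.int64(-98), np.int64(144), np.int64(-30)), (np.int64(-19), np.int64(-69), np.int64(39)), (np.int64(-7), np.int64(-69), np.int64(38)), (np.int64(-4), np.int64(-5), np.int64(18)), (np.int64(0), np.int64(144), np.int64(-30)), (np.int64(4), np.int64(0), np.int64(16)), (np.int64(6), np.int64(-69), np.int64(38)), (np.int64(19), np.int64(-69), np.int64(38)), (np.int64(113), np.int64(187), np.int64(-44))]
280 [(np.int64(-99), np.int64(144), np.int64(-39)), (np.int64(-18), np.int64(-75), np.int64(38)), (np.int64(-7), np.int64(-76), np.int64(38)), (np.int64(-4), np.int64(-17), np.int64(18)), (np.int64(0), np.int64(143), np.int64(-39)), (np.int64(3), np.
[... 1959 characters left out ...]
.int64(-40), np.int64(1)), (np.int64(0), np.int64(144), np.int64(-105)), (np.int64(3), np.int64(-38), np.int64(-1)), (np.int64(5), np.int64(-85), np.int64(27)), (np.int64(16), np.int64(-86), np.int64(27)), (np.int64(24), np.int64(-86), np.int64(27))]
370 [(np.int64(-23), np.int64(-88), np.int64(24)), (np.int64(-16), np.int64(-89), np.int64(24)), (np.int64(-6), np.int64(-89), np.int64(25)), (np.int64(-2), np.int64(-89), np.int64(25)), (np.int64(0), np.int64(-89), np.int64(25)), (np.int64(2), np.int64(-89), np.int64(25)), (np.int64(5), np.int64(-88), np.int64(24)), (np.int64(16), np.int64(-89), np.int64(24)), (np.int64(23), np.int64(-89), np.int64(24))]
[512.64566421 128.95465593  86.        ]
```

Call:
{"api": "arm_command", "payload": {"dp": [[0,15,-1],[0,35,-1],[0,55,-1],[0,75,-1],[0,92,-1],[0,105,-1],[0,114,-1],[0,119,-1],[0,119,-1],[0,119,-1]], "dr": [[0,0,0],[0,0,0],[0,0,0],[0,0,0],[0,0,0],[0,0,0],[0,0,0],[0,0,0],[0,0,0],[0,0,0]]}}

```text
time: 3.75
tool_pos: [540.8, 142.7, 81.2]
eef_rot: [[0.889, 0.0, -0.458], [0.458, -0.001, 0.889], [0.0, -1.0, -0.001]]
contact_force: [0.4, 0.7, -0.2]
finger_gap: 0.002
```

Run:
```python
from h import *
s=observe();print(s['time'],s['tool_pos'],s['contact_force'])
p,d=read_camera("wrist");cv2.imwrite(f"pics/wrist2.png",p[:,:,::-1])
s=observe()
for a in list(np.arange(0,39,2)):
    p,h=push(117.2+a,10+0*a,81);q=rel(p,h,s);print(a,q[0],q[1])
```

```text
3.75 [540.75994259 142.65515983  81.24958176] [ 0.37201879  0.67383824 -0.21166584]
0 [-0.2  0.3  0.3] [0.1 0.1 0. ]
2 [-2.4  0.3  1.4] [ 0.1 -1.9  0. ]
4 [-4.6  0.3  2.3] [ 0.1 -3.9  0. ]
6 [-6.8  0.3  3.2] [ 0.1 -5.9  0. ]
8 [-9.1  0.3  4. ] [ 0.1 -7.9  0. ]
10 [-11.4   0.3   4.7] [ 0.1 -9.9  0. ]
12 [-13.7   0.3   5.4] [  0.1 -11.9   0. ]
14 [-16.1   0.3   5.9] [  0.1 -13.9   0. ]
16 [-18.4   0.3   6.4] [  0.1 -15.9   0. ]
18 [-20.8   0.3   6.8] [  0.1 -17.9   0. ]
20 [-23.2   0.3   7.1] [  0.1 -19.9  -0. ]
22 [-25.6   0.3   7.3] [  0.1 -21.9  -0. ]
24 [-28.    0.3   7.4] [  0.1 -23.9  -0. ]
26 [-30.4   0.3   7.5] [  0.1 -25.9  -0. ]
28 [-32.8   0.3   7.4] [  0.1 -27.9  -0. ]
30 [-35.2   0.3   7.3] [  0.1 -29.9  -0. ]
32 [-37.7   0.3   7.1] [  0.1 -31.9  -0. ]
34 [-40.    0.3   6.9] [  0.1 -33.9  -0. ]
36 [-42.4   0.3   6.5] [  0.1 -35.9  -0. ]
38 [-44.8   0.3   6. ] [  0.1 -37.9  -0. ]
```

View pics/wrist2.png

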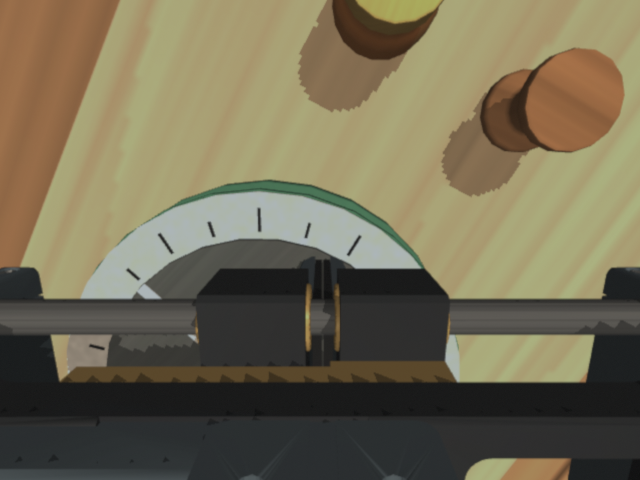

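Call:
{"api": "arm_command", "payload": {"dp": [[-2.4,0,1.4],[-4.6,0,2.3],[-6.8,0,3.2],[-9.1,0,4.0],[-11.4,0,4.7],[-13.7,0,5.4],[-16.1,0,5.9],[-18.4,0,6.4],[-20.8,0,6.8],[-23.2,0,7.1],[-25.6,0,7.3],[-28,0,7.4],[-30.4,0,7.5],[-32.8,0,7.4],[-35.2,0,7.3],[-37.7,0,7.1],[-40,0,6.9],[-42.4,0,6.5],[-44.8,0,6.0],[-44.8,0,6.0]], "dr": [[0,-2,0],[0,-4,0],[0,-6,0],[0,-8,0],[0,-10,0],[0,-12,0],[0,-14,0],[0,-16,0],[0,-18,0],[0,-20,0],[0,-22,0],[0,-24,0],[0,-26,0],[0,-28,0],[0,-30,0],[0,-32,0],[0,-34,0],[0,-36,0],[0,-38,0],[0,-38,0]]}}

```text
time: 6.3
tool_pos: [498.1, 127.2, 81.3]
eef_rot: [[0.418, 0.0, -0.909], [0.909, -0.001, 0.418], [-0.001, -1.0, -0.001]]
contact_force: [-0.4, 1.5, 0.4]
finger_gap: 0.003
```

Run:
```python
from h import *
s=observe();print(s['time'],s['tool_pos'],s['contact_force'])
for n in ("wrist","scene"):
    p,d=read_camera(n);cv2.imwrite(f"pics/{n}3.png",p[:,:,::-1])
try: angles("scene",p)
except Exception as e: print(e)
```

```text
6.3 [498.08454806 127.22367775  81.2569732 ] [-0.37094682  1.45645039  0.37018472]
scene centre [542.9  73.7] r 97.7 red 11 -153.82 100.6 mark 21 -172.44 54.2 dial deg -18.63
  peg [507.   29.2] 57.2 43.5
  peg [487.8  80.9] 55.6 345.1
  peg [593.4  40.4] 60.5 139.0
  peg [501.8 110.4] 55.1 310.7
  peg [582.7 126. ] 65.7 225.2
```

View pics/scene3.png

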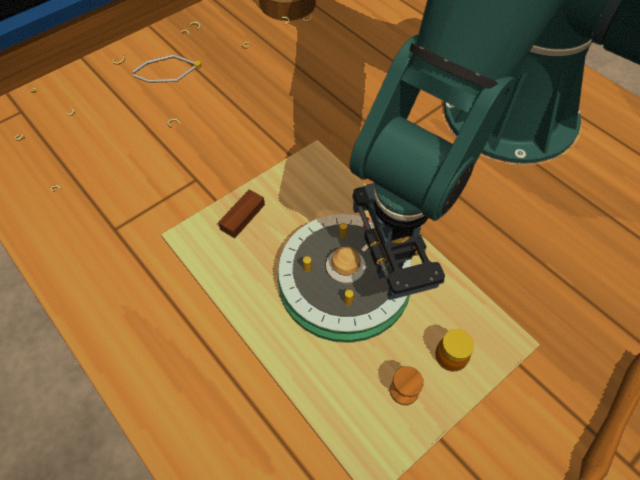

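View pics/wrist3.png

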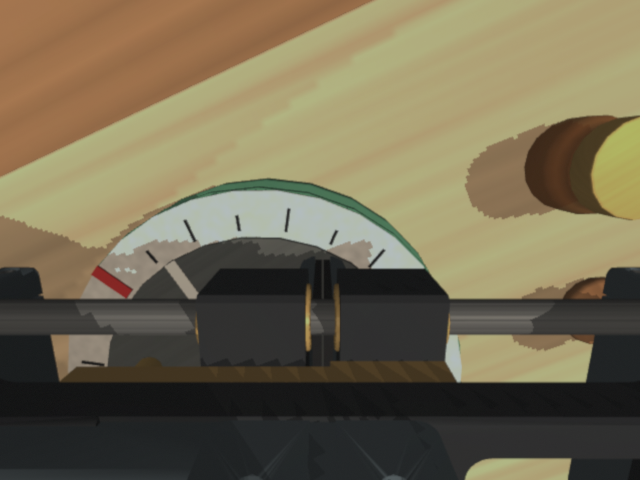

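```bash
cat >> h.py <<'E'
def wang(p,ci,c=C):
    hsv=cv2.cvtColor(p,cv2.COLOR_RGB2HSV);H,S,V=[hsv[:,:,i].astype(int) for i in range(3)]
    vv,uu=np.mgrid[0:480,0:640];g=np.c_[uu.ravel(),vv.ravel()]
    X56=ray('wrist',g,56,ci)[:,:2].reshape(480,640,2);X52=ray('wrist',g,52,ci)[:,:2].reshape(480,640,2)
    r2=np.linalg.norm(X52-c,axis=2);r6=np.linalg.norm(X56-c,axis=2)
    up=vv<297
    red=((H<9)|(H>171))&(S>130)&(V>60)&(r2>85)&(r2<111)&up
    mk=(S<70)&(V>95)&(r6>45)&(r6<82)&up
    res=[]
    for nme,m,X in(('red',red,X52),('mark',mk,X56)):
        for b in sorted(blobs(m,60),key=lambda b:-b[0])[:2]:
            x=X[b[2]]-c;a=np.degrees(np.arctan2(*x.mean(0)[::-1]))
            w=np.linalg.eigh(np.cov(x.T))[1][:,1];w=w*np.sign(w@x.mean(0))
            print(nme,b[0],b[1].round(1),'ang',a.round(2),'dir',np.degrees(np.arctan2(w[1],w[0])).round(1),'r',np.linalg.norm(x,axis=1).min().round(1),np.linalg.norm(x,axis=1).max().round(1))
E
python3 - <<'E'
from h import *
wang(cv2.imread("pics/wrist3.png")[:,:,::-1].copy(),camera_info("wrist"))
s=observe()
x=s['eef_rot'][:,0];head=np.degrees(np.arctan2(x[1],x[0]));print('head',head)
for a in list(np.arange(0,20,1)):
    p,h=push(155.2+a,10+0*a,81);q=rel(p,h,s);print(a,q[0],q[1])
E
```

```text
red 450 [111.2 281.4] ang -152.97 dir -153.2 r 89.8 110.8
mark 376 [183.9 283.1] ang -172.41 dir -171.7 r 65.2 82.0
head 65.2591880735672
0 [0.2 0.3 0.1] [ 0.1  0.1 -0. ]
1 [-0.9  0.3  0.7] [ 0.1 -0.9 -0. ]
2 [-2.   0.3  1.2] [ 0.1 -1.9 -0. ]
3 [-3.1  0.3  1.7] [ 0.1 -2.9 -0. ]
4 [-4.2  0.3  2.1] [ 0.1 -3.9 -0. ]
5 [-5.3  0.3  2.6] [ 0.1 -4.9 -0. ]
6 [-6.4  0.3  3. ] [ 0.1 -5.9 -0. ]
7 [-7.6  0.3  3.4] [ 0.1 -6.9 -0. ]
8 [-8.7  0.3  3.8] [ 0.1 -7.9 -0. ]
9 [-9.9  0.3  4.2] [ 0.1 -8.9 -0. ]
10 [-11.    0.3   4.5] [ 0.1 -9.9 -0. ]
11 [-12.2   0.3   4.8] [  0.1 -10.9  -0. ]
12 [-13.4   0.3   5.1] [  0.  -11.9  -0. ]
13 [-14.5   0.3   5.4] [  0.  -12.9  -0. ]
14 [-15.7   0.3   5.7] [  0.  -13.9  -0. ]
15 [-16.9   0.3   5.9] [  0.  -14.9  -0. ]
16 [-18.1   0.3   6.2] [  0.  -15.9  -0. ]
17 [-19.3   0.3   6.4] [  0.  -16.9  -0. ]
18 [-20.4   0.3   6.6] [  0.  -17.9  -0. ]
19 [-21.6   0.3   6.7] [  0.  -18.9  -0. ]
```

Call:
{"api": "arm_command", "payload": {"dp": [[-0.9,0,0.7],[-2,0,1.2],[-3.1,0,1.7],[-4.2,0,2.1],[-5.3,0,2.6],[-6.4,0,3.0],[-7.6,0,3.4],[-8.7,0,3.8],[-9.9,0,4.2],[-11,0,4.5],[-12.2,0,4.8],[-13.4,0,5.1],[-14.5,0,5.4],[-15.7,0,5.7],[-16.9,0,5.9],[-18.1,0,6.2],[-19.3,0,6.4],[-19.3,0,6.4],[-19.3,0,6.4]], "dr": [[0,-1,0],[0,-2,0],[0,-3,0],[0,-4,0],[0,-5,0],[0,-6,0],[0,-7,0],[0,-8,0],[0,-9,0],[0,-10,0],[0,-11,0],[0,-12,0],[0,-13,0],[0,-14,0],[0,-15,0],[0,-16,0],[0,-17,0],[0,-17,0],[0,-17,0]]}}

```text
time: 8.78
tool_pos: [484.4, 112.4, 81.3]
eef_rot: [[0.135, 0.001, -0.991], [0.991, -0.001, 0.135], [-0.001, -1.0, -0.001]]
contact_force: [-0.2, 1.5, 0.2]
finger_gap: 0.005
```

Run:
```python
from h import *
s=observe();print(s['time'],s['tool_pos'],s['contact_force'])
p,d=read_camera("wrist");cv2.imwrite(f"pics/wrist4.png",p[:,:,::-1])
wang(p,camera_info("wrist"))
for a in (0,1,2,2.5,3):
    p,h=push(172.2+a,10,81);q=rel(p,h,s);print(a,q[0],q[1])
```

```text
8.775 [484.37567302 112.36045365  81.26580186] [-0.23359896  1.47787828  0.18525352]
red 483 [148.6 243.5] ang -153.01 dir -153.3 r 89.8 110.7
mark 388 [184.3 283. ] ang -155.65 dir -154.5 r 65.3 82.0
0 [ 0.1  0.3 -0. ] [ 0.   0.1 -0.1]
1 [-1.   0.3  0.5] [ 0.  -0.9 -0.1]
2 [-2.1  0.3  1. ] [ 0.  -1.9 -0.1]
2.5 [-2.7  0.3  1.2] [ 0.  -2.4 -0.1]
3 [-3.2  0.3  1.5] [ 0.  -2.9 -0.1]
```

View pics/wrist4.png

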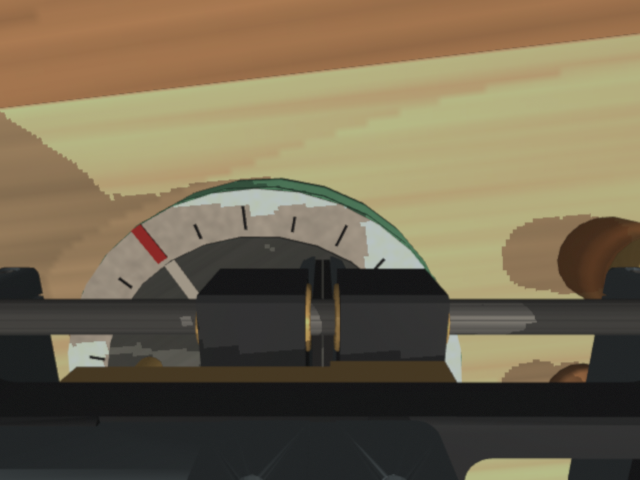

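Call:
{"api": "arm_command", "payload": {"dp": [[-0.5,0,0.3],[-1.0,0,0.5],[-1.6,0,0.8],[-1.6,0,0.8],[-1.6,0,0.8]], "dr": [[0,-0.5,0],[0,-1,0],[0,-1.5,0],[0,-1.5,0],[0,-1.5,0]]}}

```text
time: 9.45
tool_pos: [483.4, 110.8, 81.3]
eef_rot: [[0.109, 0.001, -0.994], [0.994, -0.001, 0.109], [-0.001, -1.0, -0.001]]
contact_force: [-1.4, 1.7, 1.0]
finger_gap: 0.007
```

```bash
cat >> h.py <<'E'
def wang2(p,ci,c=C,vmax=297):
    hsv=cv2.cvtColor(p,cv2.COLOR_RGB2HSV);H,S,V=[hsv[:,:,i].astype(int) for i in range(3)]
    vv,uu=np.mgrid[0:480,0:640];g=np.c_[uu.ravel(),vv.ravel()]
    X56=ray('wrist',g,56,ci)[:,:2].reshape(480,640,2);X52=ray('wrist',g,52,ci)[:,:2].reshape(480,640,2)
    for lo,hi in ((72,76),(76,80),(80,84)):
        r=np.linalg.norm(X56-c,axis=2);m=(S<70)&(V>95)&(r>lo)&(r<hi)&(vv<vmax)
        b=max(blobs(m,10),key=lambda b:b[0]);x=X56[b[2]]-c;a=np.degrees(np.arctan2(x[:,1],x[:,0]));print('mark',lo,a.mean().round(2),(a.min()).round(1),a.max().round(1))
    for lo,hi in ((89,94),(94,99),(99,105)):
        r=np.linalg.norm(X52-c,axis=2);m=((H<9)|(H>171))&(S>130)&(V>60)&(r>lo)&(r<hi)
        x=X52[m]-c;a=np.degrees(np.arctan2(x[:,1],x[:,0]));print('red',lo,a.mean().round(2),(a.min()).round(1),a.max().round(1))
E
python3 - <<'E'
from h import *
s=observe();print(s['time'],s['tool_pos'],s['contact_force'])
p,d=read_camera("wrist");cv2.imwrite(f"pics/wrist5.png",p[:,:,::-1])
wang2(p,camera_info("wrist"))
cv2.imwrite("pics/w5z.png",cv2.resize(p[200:310,90:250,::-1],None,fx=5,fy=5,interpolation=cv2.INTER_CUBIC))
E
```

```text
9.45 [483.39303637 110.84156137  81.26366198] [-1.41676862  1.72097407  0.99498716]
mark 72 -154.21 -156.8 -151.6
mark 76 -154.28 -156.7 -151.8
mark 80 -154.27 -156.6 -152.0
red 89 -153.0 -154.8 -151.1
red 94 -153.0 -154.8 -151.2
red 99 -153.04 -154.7 -151.3
```

View pics/w5z.png

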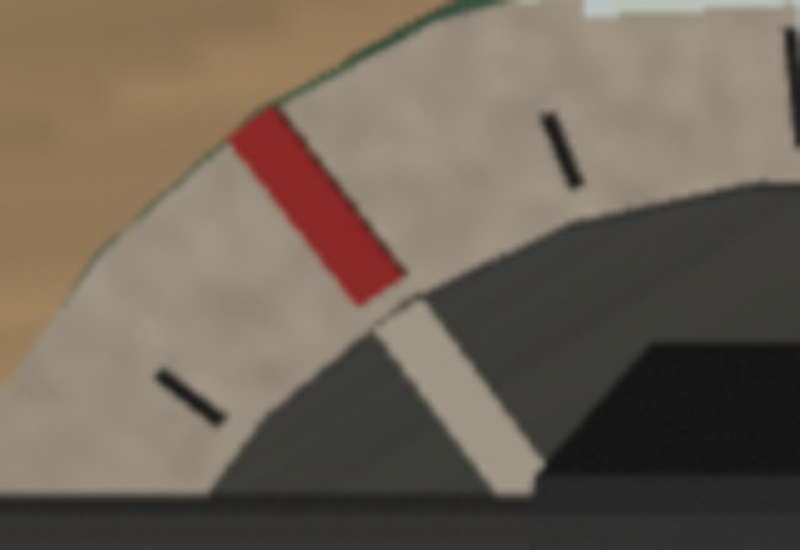

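Run:
```python
from h import *
p,d=read_camera("wrist");ci=camera_info("wrist");R=cv2.Rodrigues(ci['rvec'])[0]
for nm,(u,v) in dict(red=(154,241),mark=(173,268),disc=(200,255),ring=(190,240)).items():
    z=np.median(d[v-2:v+3,u-2:u+3]);X=R.T@(np.array([(u-ci['cx'])/ci['fx']*z,(v-ci['cy'])/ci['fy']*z,z])-ci['tvec']);print(nm,X.round(1))
```

```text
red [452.2  29.8  53.7]
mark [466.3  37.8  56.8]
disc [461.2  52.4  56.4]
ring [453.9  47.2  52.2]
```

Call:
{"api": "arm_command", "payload": {"dp": [[-0.6,0,0.2],[-1.1,0,0.4],[-1.1,0,0.4],[-1.1,0,0.4]], "dr": [[0,-0.5,0],[0,-1,0],[0,-1,0],[0,-1,0]]}}

```text
time: 10.05
tool_pos: [482.8, 109.8, 81.2]
eef_rot: [[0.091, 0.0, -0.996], [0.996, -0.001, 0.091], [-0.001, -1.0, -0.0]]
contact_force: [-2.3, 1.8, 0.7]
finger_gap: 0.004
```

Run:
```python
from h import *
s=observe();print(s['time'],s['tool_pos'],s['contact_force'])
p,d=read_camera("wrist")
wang2(p,camera_info("wrist"))
```

```text
10.05 [482.77107254 109.76911268  81.22041835] [-2.33120271  1.77554913  0.71581132]
mark 72 -153.16 -155.8 -150.6
mark 76 -153.28 -155.7 -150.8
mark 80 -153.23 -155.5 -150.9
red 89 -153.0 -154.9 -151.1
red 94 -153.01 -154.8 -151.2
red 99 -153.05 -154.7 -151.4
```

Call:
{"api": "arm_command", "payload": {"dp": [[2,0,0],[6,0,0],[12,0,0],[12,-10,0],[12,-30,0],[12,-60,0],[15,-95,0],[30,-125,0],[60,-145,20],[100,-150,40],[145,-150,65],[190,-150,90],[235,-150,115],[280,-150,140],[325,-150,165],[370,-150,190],[410,-150,215],[440,-150,230],[460,-150,240],[470,-150,245]], "dr": [[0,0,0],[0,0,0],[0,0,0],[0,0,0],[0,0,0],[0,0,0],[0,0,0],[0,0,0],[0,0,0],[0,0,0],[0,0,0],[0,0,0],[0,0,0],[0,0,0],[0,0,0],[0,0,0],[0,0,0],[0,0,0],[0,0,0],[0,0,0]]}}

```text
time: 12.6
tool_pos: [281.5, 601.0, 230.8]
eef_rot: [[0.091, 0.0, -0.996], [0.996, -0.001, 0.091], [-0.001, -1.0, -0.001]]
contact_force: [0.0, -0.1, -1.0]
finger_gap: 0.0
```

Run:
```python
from h import *
s=observe();print(s['time'],s['tool_pos'],s['contact_force'])
for n in ("scene","top"):
    p,d=read_camera(n);cv2.imwrite(f"pics/{n}6.png",p[:,:,::-1])
    try: angles(n,p)
    except Exception as e: print(n,e)
    if n=="top": cv2.imwrite("pics/top6z.png",cv2.resize(p[190:360,190:400,::-1],None,fx=3.5,fy=3.5,interpolation=cv2.INTER_CUBIC))
```

```text
12.6 [281.51509061 600.98585209 230.77918248] [ 0.03900084 -0.06994738 -1.04077222]
scene centre [540.5  73.4] r 108.3 red 30 -153.17 100.4 mark 74 -153.43 64.7 dial deg -0.25
  peg [525.6  20.8] 54.7 47.6
  peg [487.1  97.6] 58.6 309.0
  peg [602.8  58.6] 64.1 140.1
  peg [564.3 135.9] 66.9 222.6
top centre [542.   74.3] r 108.4 red 50 -153.34 99.3 mark 83 -153.29 65.1 dial deg 0.05
  peg [600.3  54.5] 61.5 134.5
  peg [561.  132.8] 61.4 225.3
  peg [521.8  15.5] 62.2 44.3
  peg [483.1  93.7] 62.0 315.1
```

View pics/top6z.png

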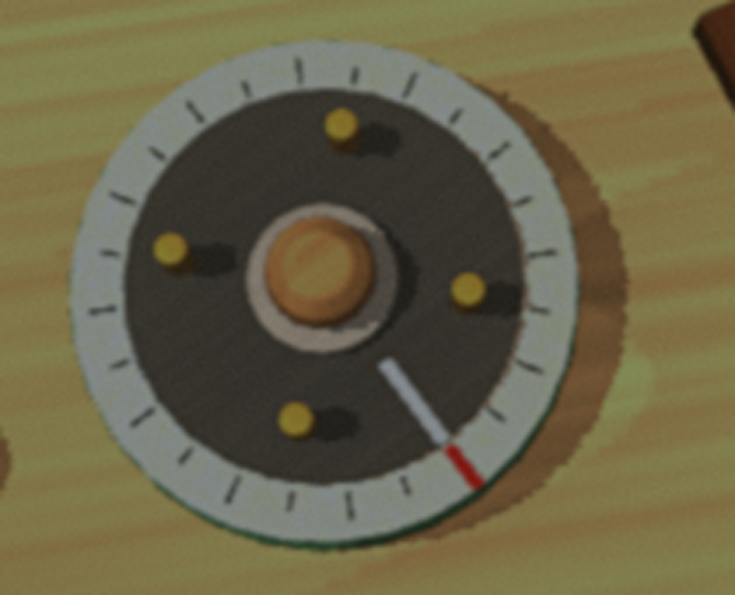

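View pics/scene6.png

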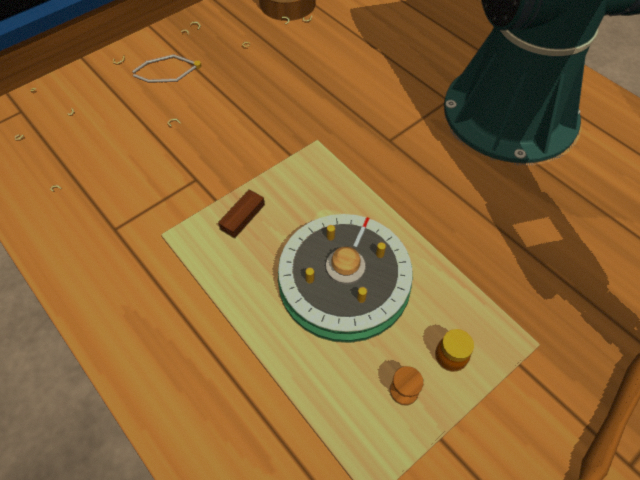

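In the top crop the white mark (385,362 to 447,443) runs straight into the red line (450,448 to 480,487). The scene view shows them collinear too, at about (360,235). The jar, bobbin and offcut have not moved, and the arm is clear of everything.

```bash
python3 -c "
from cell import *
print(job_done())"
```

```text
the job is handed in; nothing more can be done
None
```

The dial is set: I turned it about 44° counter-clockwise until the white mark lined up with the red line, then handed the job in at about 12.7 s.

- **How it was pushed:** I used the outside of the shut fingers on peg3. The measured contact force stayed under about 3 N whenever I read it, which was at the end of each move. I then backed off and lifted the arm well clear.
- **Last checks on the dial angle:** The top camera gave +0.05° and the scene camera −0.25°. The wrist camera gave about −0.2° while the fingers were still on the peg. After allowing for the small height difference between the mark and the red line, that is about 0°.
- **Disagreements:** The peg positions were a few degrees off in the scene camera, because it views them at a slant. They agreed with the given geometry in the top camera. The wrist camera showed the red line about 3 mm too far out from the axis, which hardly affects the angle.
- **Loose things:** In the final scene picture the jar, bobbin and offcut were where they started, judged by eye.

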